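# Unlatch and open the tool box

## Task

Open the blue tool box so the carver can reach the tools in it: press the orange release button so that the T-handle pops out, turn the T-handle anticlockwise (seen from above) as far as it goes, then slide the cover to the right, over the grey deck, until it is fully open. Leave the cover open with the handle standing out and turned, and do not disturb the pliers, awl, spatula and sanding block lying on the bench.

Things in the scene. Friction and masses are not known exactly. Their poses are not given: they have to be found in the camera images.
- tool_box: blue steel tool box, 202 deep (x), 340 long (y), 90 mm high, fixed to the bench. Origin: centre of its underside; x to its rear, y to its left end, z up. Right half (y<0) of the top: fixed grey deck. Left half: flat blue sliding cover, 178x168 mm, top at z 85 mm, between guides on the long sides (tops at z 90 mm); it carries the T-handle latch on a dark plate.
- box_cover (a joint): travel of the sliding cover, m: 0 = closed, 0.140 = fully open, against its stop. It moves along the box's -y (towards the right end, over the grey deck); friction about 2 N and some damping, it stays where it is left. Held by the latch until the T-handle has been turned.
- button_top (a point): centre of the top of the orange round release button, 22 mm across, in a dark boss 32 mm across. With the cover closed it lies at box x -55, y 85 mm, top 106 mm above the bench: 55 mm in front of the T-handle's bar. It is pressed straight down.
- release_button (a joint): how far the button is pressed, m: 0 = out, 0.008 = fully down (flush with its boss). A spring pushes it back: about 1.5 N at the start, 4 N fully down. The handle is released at about 0.003 to 0.005 (about 3 N in all).
- handle_bar (a point): middle of the T-handle's aluminium bar, 88 mm long, 14 wide, 14 high, on a 12 mm stem. Site axes turn with it: y along the bar, z up. Cover closed: at box x 0, y 85 mm; 96 mm above the bench while in, 132 popped out. While in, it lies just below the rim (top 104 mm above the bench, 36x120 mm) of a close pocket: cannot be gripped or turned. Out, 21 mm are free below it; pinch its 14 mm width.
- t_handle (a joint): how far the T-handle stands out, m: 0 = in its pocket (reads about 0.0005 under the catch), 0.036 = fully popped out. A spring (8 N in, 4 N out) drives it out as soon as the button frees it, and it stays out when the button is let go.
- handle_turn (a joint): turn of the T-handle, rad: 0 = latched, bar along the box's y; 1.40 = at its stop. Grows anticlockwise seen from above. Turns with little friction (about 0.06 N m), stays where it is left, has no spring. The latch lets go of the cover at about 0.8.
- pliers: black-handled pliers, 160 mm, 12 mm thick; a bystander, loose on the bench; origin: centre of its underside.
- awl_right: awl with a red handle, 147 mm, 26 mm thick; a bystander, loose on the bench; origin: centre of its underside.
- spatula: spatula with a blue handle, 181 mm, 18 mm thick; a bystander, loose on the bench; origin: centre of its underside.
- sanding_block: brown cork sanding block, 71x100x25 mm; a bystander, loose on the bench; origin: centre of its underside.

How it is judged:
On the way, in this order (a step that is already met when the one before it is completed fails the run):
1. the button has been pressed and the T-handle has popped out (value of joint t_handle above 0.03 m), for 0.2 s.
2. the T-handle is turned anticlockwise to its stop (at least 1.2 of 1.4 rad) with the cover still closed (value of joint handle_turn above 1.2 rad and value of joint box_cover below 0.03 m), for 0.2 s.
3. the cover is slid fully open (value of joint box_cover above 0.128 m), for 0.2 s.
At the end, for the whole second after the job is handed in: the cover is at rest within 12 mm of fully open (joint over 0.128 of 0.140 m), the T-handle stands out (over 25 mm) and is still turned (over 1.0 rad) (value of joint box_cover above 0.128 m and value of joint handle_turn above 1 rad and value of joint t_handle above 0.025 m and velocity of joint box_cover between -0.01 and 0.01 m/s); the robot touches nothing.
It fails at once if the pliers, awl, spatula or sanding block is shifted by more than 25 mm (distance of any of pliers, awl_right, spatula, sanding_block from where it was at the start of the episode above 0.025 m).
It also fails if it takes over 45 s, if anything falls off the work surface, if the arm or the gripper's body presses on something with over 40 N, if the wrist force passes 120 N, or if a joint passes its speed limit or range.

## Robot

A 7-joint arm with a two-finger parallel gripper is mounted at the origin on a cart in front of the work surface, level with it; the furniture and walls round the work are solid. World frame = base frame: x ahead of the robot, y to its left, z up, the work surface at z = 0. Lengths are in m, angles in rad, forces in N, time in s.
With the tool pointing down it reaches from about 0.4 to 0.85 m from the base axis. Payload 6.9 kg.
Tool frame: the origin (TCP) lies midway between the tips of the shut fingers; the grasp point (between the pads) lies behind it (ctrl.pinch_z is the z of the grasp point in the tool frame, in m); z points along the fingers, y is the line along which they close (so a half turn about z gives the same grasp; the last joint's range is limited). The gripper opens to 85 mm and grips with 20 to 120 N. Pads are 22 mm wide; open, the fingers measure 114 mm over their backs; the gripper's body (76 mm by 85 mm) begins 54 mm behind the grasp point. The pads swing forward as they close: fully open they stand 13 mm farther back than shut.
Start: joints at [1.274, 0.507, -0.238, 1.5, 0.126, 1.149, -0.155], TCP at [0.245, -0.575, 0.202] pointing down, gripper open.
Joint ranges: [-3.08, 3.08], [-0.24, 2.05], [-1.43, 1.35], [0, 2.5], [-1.52, 4.66], [0.17, 1.96], [-2.89, 2.89]. Speed limits (rad/s): [2.39, 2.39, 3.14, 3.14, 3.14, 3.14, 3.14].

## Interface

Orientations are given as a unit quaternion [w, x, y, z].
In Python, from station import ctrl, get_state, vision, ticket, models gives the robot as it stands. Calls block until the motion is done:
- ctrl.movep(position, orientation): joint-space move of the TCP to a pose.
- ctrl.movel(position, frame=None, max_speed=0.15): straight line of the TCP; frame=None keeps the orientation; max_speed is the mean speed in m/s.
- ctrl.set_joints(angles): joint-space move.
- ctrl.ungrasp() and ctrl.close_gripper(force=None): open the fingers fully, or close them until they stop; force is the grip in N (None keeps the last).
- ctrl.pause(seconds).
- ctrl.ik(position, orientation): joint angles nearest the present ones, or None.
- get_state(): the state.
- vision.grab_frame(name): name is "scene" or "top" or "wrist"; returns (picture, depth): 480x640x3 uint8, blue, green, red; 480x640 float32, m along the optical axis (not along the pixel's ray), 0 where there is no reading.
- vision.camera_info(name): a dict with "mtx" (3x3 intrinsics, pixels), "R" (3x3) and "t" (3): a world point X has camera coordinates R X + t; the wrist camera has in their place "hand_eye" (4x4, takes a point from camera to tool coordinates, whose origin is the TCP and whose axes are the flange's). Camera axes: x right, y down, z forward; pixel columns grow to the right and rows downward; lengths in m; the calibration is good to about 2 mm. A picture is of the moment at which its call begins: read the wrist's pose just before it. camera_info takes no time and is no camera call.
A pose or a line that the arm cannot do raises ctrl.Unreachable and nothing moves.
- ticket.close_job(): hands the job in; it is judged then, once.
Trained networks look in the newest picture that a camera, given by its name, has taken for a name from the list of things; names that differ only in an ending like _2 or _b are one class to them, and where a whole thing is asked for, a point or a joint stands for the part that bears it (a point fixed in the world has none). Each returns a list of dicts, best first, with "p" (0 to 1); they miss things now and then, are a little off and sometimes report something else, mostly with a low value. They report only what shows in the picture. A call takes as long as a camera call.
- models.recognise(camera, target): "point" ([column, row] in pixels, amid what is visible of it).
- models.masks_of(camera, target): "mask" (480x640 bool, what is visible of it) and "point" ([column, row] in pixels, amid what is visible of it).
The state is a dict: "time": time; "qpos": joint angles; "qd": joint speeds; "tau": joint torques, N m; "tcp_pos": TCP position; "eef_rot": TCP orientation; "contact_force": force on the tool from outside, world axes, zero at the start; "wrist_torque": the same for the moment, N m; "width": finger opening in m; "gripper_force": force on a finger pad.
Only numpy, scipy, OpenCV 4.12 (cv2) and the standard library are available. Lean on these libraries where they do the work, as an engineer would, in place of code of your own. Each camera call takes 0.05 s, during which the arm holds its last target. There are 200 camera calls.

## Working session

There is one attempt and no reset: what is moved stays moved. The work goes in short steps, each a Python script; the robot and the scene stay as the last script left them, time stands still between calls to the robot, and variables do not carry over. Pictures are saved under pics/ and viewed, at most 10 in all, crops included, and the job is handed in when it is done.

```bash
mkdir -p pics; cat > h.py <<'E'
import numpy as np, cv2
from station import ctrl, get_state, vision, ticket, models
def w(cam,px,d):
    c=vision.camera_info(cam);K=np.array(c["mtx"]);
    p=np.linalg.inv(K)@np.array([px[0],px[1],1.])*d
    return np.array(c["R"]).T@(p-np.array(c["t"]).ravel())
def cloud(cam,d):
    c=vision.camera_info(cam);K=np.array(c["mtx"])
    v,u=np.mgrid[:480,:640]
    p=np.stack([(u-K[0,2])/K[0,0]*d,(v-K[1,2])/K[1,1]*d,d],-1)
    return (p-np.array(c["t"]).ravel())@np.array(c["R"])
E
python3 - <<'E'
from h import *
s=get_state();print(s["time"],s["eef_rot"],ctrl.pinch_z)
for cam in ("top","scene"):
    im,d=vision.grab_frame(cam);cv2.imwrite(f"pics/{cam}0.png",im)
    P=cloud(cam,d)
    np.save(f"{cam}.npy",P)
    for n in ("tool_box","button_top","handle_bar","pliers","awl_right","spatula","sanding_block"):
        for r in models.masks_of(cam,n)[:2]:
            m=r["mask"]&(d>0); print(cam,n,round(r["p"],2),np.round(r["point"]),m.sum(),np.round(np.median(P[m],0),3) if m.any() else "")
            if cam=="top" and r["p"]>.5: np.save(n+".npy",m)
E
```

```text
0.0 [-8.97548751e-04  9.79785008e-01  2.00051206e-01 -2.16192648e-04] -0.0187
top tool_box 0.92 [416. 210.] 10283 [ 0.576 -0.173  0.083]
top tool_box 0.31 [386. 204.] 186 [ 0.583 -0.089  0.104]
top button_top 0.6 [469. 305.] 702 [ 0.326 -0.316  0.024]
top button_top 0.4 [383. 229.] 33 [ 0.527 -0.085  0.107]
top handle_bar 0.57 [385. 208.] 173 [ 0.583 -0.089  0.104]
top pliers 0.56 [238. 245.] 423 [0.512 0.318 0.01 ]
top pliers 0.18 [386. 207.] 195 [ 0.583 -0.089  0.103]
top awl_right 0.66 [248. 177.] 230 [0.686 0.279 0.021]
top spatula 0.71 [168. 231.] 350 [0.548 0.501 0.014]
top sanding_block 0.6 [471. 305.] 731 [ 0.328 -0.316  0.024]
scene tool_box 0.79 [391. 284.] 6608 [ 0.546 -0.198  0.074]
scene tool_box 0.33 [366. 248.] 106 [ 0.583 -0.092  0.103]
scene button_top 0.36 [244. 195.] 31 [0.599 0.524 0.011]
scene handle_bar 0.63 [367. 249.] 120 [ 0.583 -0.094  0.102]
scene sanding_block 0.89 [376. 357.] 621 [ 0.321 -0.327  0.023]
```

```bash
python3 - <<'E'
from h import *
P=np.load("top.npy");m=np.load("tool_box.npy")
for lo,hi in((.06,.12),(.0865,.094),(.098,.112)):
    q=P[m&(P[...,2]>lo)&(P[...,2]<hi)][:,:2].astype(np.float32)
    print(lo,len(q),cv2.minAreaRect(q*1000), q.mean(0))
im=cv2.imread("pics/top0.png")
c=cv2.resize(im[130:330,300:540],None,fx=3.3,fy=3,interpolation=cv2.INTER_CUBIC)[:600,:800]
cv2.imwrite("pics/crop.png",c)
E
```

```text
0.06 9657 ((579.3981323242188, -174.11602783203125), (341.4483947753906, 204.66986083984375), 86.84142303466797) [ 0.5783356  -0.17324401]
0.0865 2819 ((579.2491455078125, -173.12149047851562), (339.0249328613281, 203.27581787109375), 86.70925903320312) [ 0.5740458  -0.12782378]
0.098 616 ((532.3389892578125, -113.81597900390625), (316.256103515625, 144.83885192871094), 47.642845153808594) [ 0.57435626 -0.08742035]
```

View pics/top0.png

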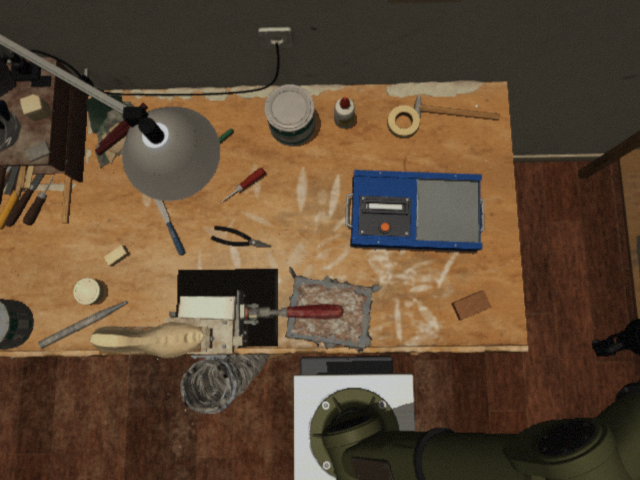

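View pics/crop.png

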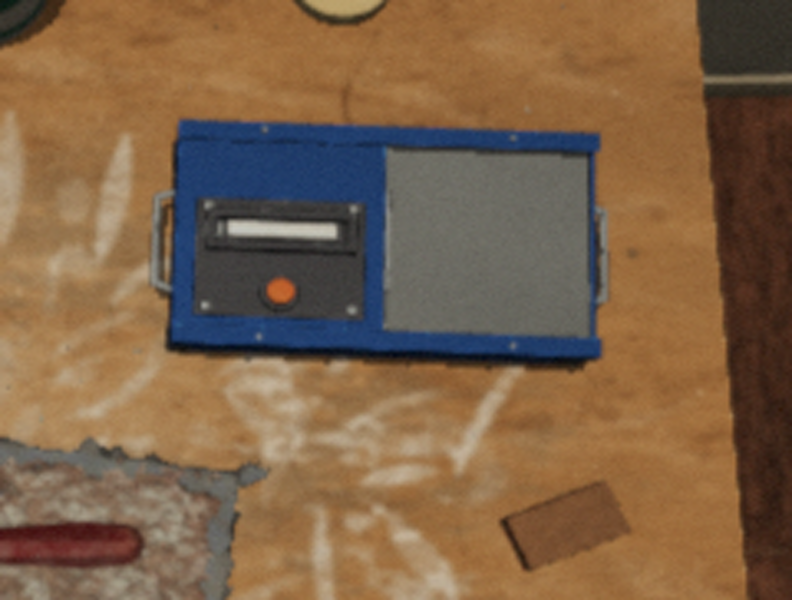

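The handle lies along the box's y at about (385,207) and the orange button at (384,228). The right end of the box dips slightly in the picture, so yaw ≈ -0.056. This agrees with the box fit, the handle position and the 55 mm spacing. The bystanders are well clear.

```bash
cat >> h.py <<'E'
YAW=-0.056; BOX=np.array([.5793,-.1735])
X=np.array([np.cos(YAW),np.sin(YAW)]);Y=np.array([-X[1],X[0]])
def bx(x,y,z): return np.r_[BOX+x*X+y*Y,z]
def q(phi): return np.array([0,np.cos(phi/2),np.sin(phi/2),0])
E
python3 - <<'E'
from h import *
for s in(-1,1):
  for t in(0,.7,1.4):
    j=ctrl.ik(bx(0,.085,.116),q(YAW+s*np.pi/2+t)); print(s,t,None if j is None else np.round(j,2))
  j=ctrl.ik(bx(0,-.055,.116),q(YAW+s*np.pi/2+1.4)); print(s,'end',None if j is None else np.round(j,2))
ctrl.close_gripper(20)
ctrl.movep(bx(-.055,.085,.20),q(YAW))
ctrl.movel(bx(-.055,.085,.115),max_speed=.1)
ctrl.pause(.2)
f0=get_state()["contact_force"][2]
for z in np.arange(.112,.0965,-.0015):
    ctrl.movel(bx(-.055,.085,z),max_speed=.03); ctrl.pause(.1)
    s=get_state();f=s["contact_force"][2]-f0;print(round(z,4),np.round(s["tcp_pos"],4),round(f,2))
    if f>3.4: break
ctrl.pause(.3)
ctrl.movel(bx(-.055,.085,.115),max_speed=.08);ctrl.movel(bx(-.10,.085,.23))
im,d=vision.grab_frame("wrist");cv2.imwrite("pics/w1.png",im)
im,d=vision.grab_frame("top");P=cloud("top",d);cv2.imwrite("pics/t1.png",im)
for r in models.masks_of("top","handle_bar")[:2]:
    m=r["mask"]&(d>0);print(r["p"],r["point"],np.median(P[m],0))
print(get_state()["time"])
E
```

```text
-1 0 [-0.5   0.81  1.15  1.72 -0.8   1.16 -2.31]
-1 0.7 [ 0.14  0.53 -0.05  1.72  0.03  0.9  -2.42]
-1 1.4 [ 0.25  0.53 -0.22  1.71  0.14  0.91 -1.82]
-1 end [ 0.43  0.57 -0.15  1.63  0.1   0.94 -1.55]
1 0 [ 0.53  0.6  -0.68  1.71  0.44  0.99 -0.37]
1 0.7 [ 0.61  0.64 -0.83  1.71  0.54  1.03  0.24]
1 1.4 [ 0.65  0.67 -0.91  1.71  0.59  1.07  0.88]
1 end [ 0.83  0.69 -0.87  1.63  0.58  1.1   1.15]
0.112 [ 0.5291 -0.0855  0.112 ] 0.89
0.1105 [ 0.5291 -0.0856  0.1105] -0.5
0.109 [ 0.5291 -0.0856  0.109 ] 0.06
0.1075 [ 0.5291 -0.0856  0.1075] 0.44
0.106 [ 0.5291 -0.0856  0.106 ] -0.01
0.1045 [ 0.5291 -0.0856  0.1045] 0.66
0.103 [ 0.5291 -0.0855  0.103 ] 0.15
0.1015 [ 0.5291 -0.0855  0.1015] -0.27
0.1 [ 0.5291 -0.0856  0.1   ] 0.05
0.0985 [ 0.5291 -0.0855  0.0985] -0.34
0.097 [ 0.5291 -0.0855  0.097 ] -0.55
0.65 [373.0, 205.7] [ 0.58343836 -0.06139802  0.10352999]
10.45
```

```bash
python3 - <<'E'
from h import *
s=get_state();print(s["width"],s["tcp_pos"],s["contact_force"])
im=cv2.imread("pics/t1.png");w1=cv2.imread("pics/w1.png")
a=cv2.resize(im[160:260,330:430],(480,480),interpolation=cv2.INTER_CUBIC)
cv2.imwrite("pics/v2.png",cv2.resize(np.hstack([w1,a]),(800,343)))
E
```

```text
0.00014889387155321172 [ 0.48398072 -0.08294065  0.22904705] [-0.6442209   0.91406354 -0.21723675]
```

View pics/v2.png

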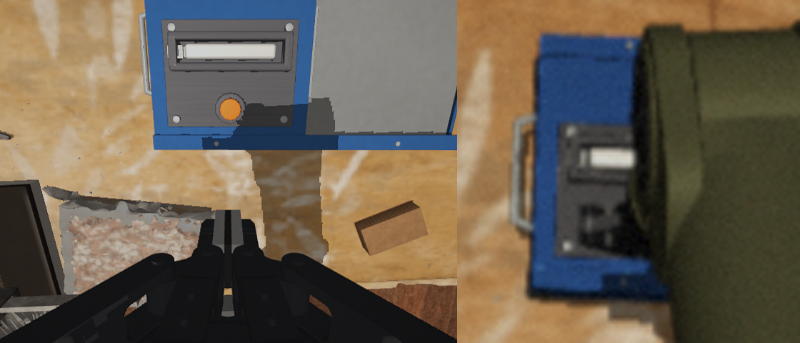

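The wrist view shows the bar still in its pocket, and the button intact at wrist pixel ~(322,154). I'll measure it from here.

```bash
cat >> h.py <<'E'
from scipy.spatial.transform import Rotation as Ro
def wcloud():
    s=get_state();im,d=vision.grab_frame("wrist");c=vision.camera_info("wrist");K=np.array(c["mtx"]);H=np.array(c["hand_eye"])
    v,u=np.mgrid[:480,:640]
    p=np.stack([(u-K[0,2])/K[0,0]*d,(v-K[1,2])/K[1,1]*d,d],-1)@H[:3,:3].T+H[:3,3]
    e=s["eef_rot"];return im,d,p@Ro.from_quat(np.r_[e[1:],e[0]]).as_matrix().T+s["tcp_pos"]
E
python3 - <<'E'
from h import *
im,d,P=wcloud();hsv=cv2.cvtColor(im,cv2.COLOR_BGR2HSV)
m=cv2.inRange(hsv,(8,150,150),(22,255,255))>0
n,l,st,ce=cv2.connectedComponentsWithStats(m.astype(np.uint8))
for i in range(1,n):
    if st[i,4]>80:
        k=(l==i)&(d>0);print(st[i],ce[i],np.median(P[k],0) if k.any() else '',np.ptp(P[k],axis=0) if k.any() else '')
print("nominal",bx(-.055,.085,.106))
for r in models.masks_of("wrist","handle_bar")[:2]:
    k=r["mask"]&(d>0);print(r["p"],r["point"],np.median(P[k],0),cv2.minAreaRect((P[k][:,:2]*1000).astype(np.float32)))
# bench height check
k=(d>0)&(P[...,2]<.02)&(P[...,2]>-.02);print(np.median(P[k][:,2]))
k=(d>0)&(P[...,2]<.1)&(P[...,2]>.07);print(np.histogram(P[k][:,2],15))
E
```

```text
[308 138  29  30 685] [321.93722628 152.60729927] [ 0.53195771 -0.08777049  0.10613895] [0.02182752 0.02035589 0.00979705]
[539 370  31  12 157] [554.78343949 375.52229299] [ 2.47996048e-01 -3.46378180e-01 -1.35943299e-04] [0.01416382 0.03479968 0.00406036]
nominal [ 0.52914373 -0.08555485  0.106     ]
0.76 [321.4, 72.7] [ 0.58636166 -0.09061742  0.10383866] ((587.5185546875, -90.71697998046875), (92.84320831298828, 15.725793838500977), 86.79122161865234)
-1.7640221941866985e-05
(array([30275,  4675,   552,    26,     0,     0,   818, 11878,  8959,
       14603,  5532,   263,    87,   551,   583]), array([0.07000013, 0.07199987, 0.07399961, 0.07599935, 0.07799909,
       0.07999883, 0.08199857, 0.08399831, 0.08599805, 0.08799779,
       0.08999753, 0.09199727, 0.09399701, 0.09599675, 0.09799649,
       0.09999624]))
```

```bash
python3 - <<'E'
from h import *
im,d,P=wcloud();t=get_state()["tcp_pos"];print(t)
for r in range(285,400,8): print(r,np.round(d[r,320],3),np.round((P[r,[308,320,332]]-t)*1000,0).tolist())
E
```

```text
[ 0.4841178  -0.08294554  0.22943174]
285 0.437 [[-104.0, 18.0, -229.0], [-104.0, 5.0, -229.0], [-105.0, -8.0, -229.0]]
293 0.152 [[12.0, 3.0, 34.0], [12.0, -1.0, 33.0], [11.0, -6.0, 33.0]]
301 0.144 [[12.0, 3.0, 40.0], [12.0, -1.0, 41.0], [12.0, -5.0, 40.0]]
309 0.139 [[12.0, 3.0, 46.0], [12.0, -1.0, 47.0], [12.0, -5.0, 47.0]]
317 0.134 [[11.0, 3.0, 51.0], [12.0, -1.0, 52.0], [11.0, -5.0, 51.0]]
325 0.13 [[12.0, 3.0, 56.0], [12.0, -1.0, 57.0], [12.0, -5.0, 58.0]]
333 0.124 [[12.0, 3.0, 62.0], [12.0, -1.0, 62.0], [11.0, -5.0, 61.0]]
341 0.12 [[12.0, 3.0, 67.0], [12.0, -1.0, 67.0], [12.0, -5.0, 66.0]]
349 0.121 [[13.0, 2.0, 72.0], [10.0, -1.0, 67.0], [13.0, -4.0, 72.0]]
357 0.122 [[13.0, 2.0, 75.0], [7.0, -1.0, 67.0], [13.0, -4.0, 76.0]]
365 0.123 [[13.0, 2.0, 80.0], [3.0, -1.0, 66.0], [12.0, -4.0, 79.0]]
373 0.124 [[13.0, 2.0, 83.0], [1.0, -0.0, 66.0], [13.0, -4.0, 83.0]]
381 0.124 [[10.0, 2.0, 83.0], [-2.0, -0.0, 67.0], [13.0, -4.0, 87.0]]
389 0.126 [[4.0, 3.0, 78.0], [-5.0, -0.0, 66.0], [12.0, -4.0, 89.0]]
397 0.126 [[1.0, 3.0, 78.0], [-8.0, 0.0, 67.0], [10.0, -4.0, 89.0]]
```

The wrist depth shows the real fingertips ending about 33 mm above the reported TCP, which explains the missed press. I'll descend further, guided by force.

```bash
sed -i 's/^YAW=.*/YAW=-0.056; BOX=np.array([.5810,-.1745])/' h.py
python3 - <<'E'
from h import *
ctrl.movel(bx(-.055,.085,.11))
ctrl.movel(bx(-.055,.085,.082),max_speed=.06)
ctrl.pause(.15)
f0=get_state()["contact_force"][2]
for z in np.arange(.079,.058,-.0015):
    ctrl.movel(bx(-.055,.085,z),max_speed=.05)
    f=np.mean([(ctrl.pause(.02),get_state()["contact_force"][2])[1] for _ in range(4)])-f0
    print(round(z,4),round(f,2))
    if f>3.2: break
ctrl.movel(bx(-.055,.085,.12),max_speed=.15);ctrl.movel(bx(-.10,.085,.23),max_speed=.2)
im,d,P=wcloud();cv2.imwrite("pics/w2.png",im)
for r in models.masks_of("wrist","handle_bar")[:2]:
    k=r["mask"]&(d>0);print(r["p"],r["point"],np.median(P[k],0),np.percentile(P[k][:,2],[5,95]),cv2.minAreaRect((P[k&(P[...,2]>.12)][:,:2]*1000).astype(np.float32)))
print(get_state()["time"])
E
```

```text
0.079 0.04
0.0775 0.25
0.076 3.55
0.9 [320.1, 74.5] [ 0.58652848 -0.08902249  0.10388839] [0.09589007 0.10528242] ((0.0, 0.0), (0.0, 0.0), 0.0)
14.6083
```

View pics/w2.png

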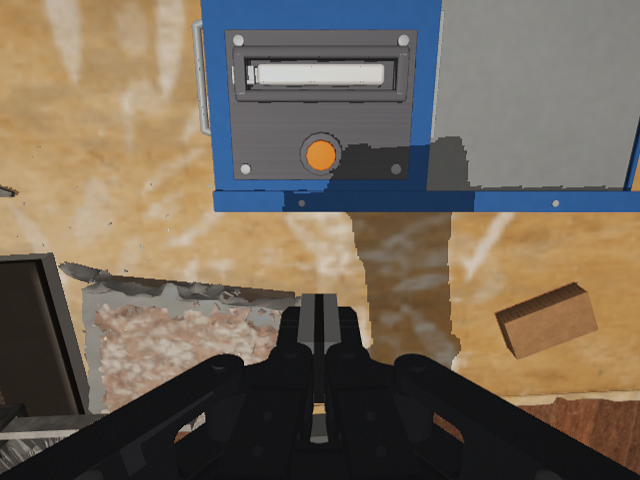

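The handle is still in; the button at (321,155) was touched at TCP z≈0.077, so the tip offset is about 0.030 m. I'll press deeper.

```bash
python3 - <<'E'
from h import *
ctrl.movel(bx(-.055,.085,.08),max_speed=.2)
ctrl.pause(.1)
f0=get_state()["contact_force"][2]
for z in np.arange(.0755,.066,-.0015):
    ctrl.movel(bx(-.055,.085,z),max_speed=.05)
    f=np.mean([(ctrl.pause(.02),get_state()["contact_force"][2])[1] for _ in range(5)])-f0
    print(round(z,4),round(f,2))
    if f>7: break
ctrl.pause(.15)
ctrl.movel(bx(-.055,.085,.11),max_speed=.15);ctrl.movel(bx(-.10,.085,.21),max_speed=.25)
im,d,P=wcloud();cv2.imwrite("pics/w3.png",im)
for r in models.masks_of("wrist","handle_bar")[:2]:
    k=r["mask"]&(d>0);print(r["p"],r["point"],np.median(P[k],0),np.percentile(P[k][:,2],[5,95]),cv2.minAreaRect((P[k&(P[...,2]>.12)][:,:2]*1000).astype(np.float32)))
print(get_state()["time"])
E
```

```text
0.0755 3.87
0.074 4.75
0.0725 3.69
0.071 3.94
0.0695 3.84
0.068 15.34
0.58 [318.1, 66.5] [ 0.58641296 -0.08926963  0.13889945] [0.12964126 0.14025779] ((586.6258544921875, -87.91604614257812), (94.03703308105469, 13.649334907531738), 86.59526062011719)
0.48 [319.2, 91.1] [ 0.57306059 -0.09012524  0.08801928] [0.0844217  0.13882691] ((586.6258544921875, -87.91604614257812), (94.03703308105469, 13.649334907531738), 86.59526062011719)
18.9167
```

View pics/w3.png

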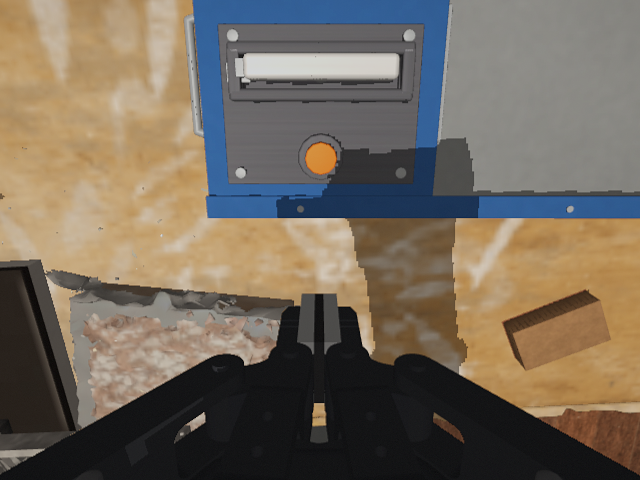

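The bar has popped out: its top is at z 0.139, pixel (320,66), centre about (0.586,-0.089). Next I'll pinch it across its width and turn, adding the 30 mm tip correction.

```bash
python3 - <<'E'
from h import *
c=np.array([.5862,-.0890]);p=lambda z:np.r_[c,z]
f0=YAW+np.pi/2
ctrl.ungrasp()
ctrl.movep(p(.17),q(f0))
ctrl.movel(p(.085),max_speed=.12)
print(get_state()["time"],get_state()["contact_force"])
ctrl.close_gripper(30)
s=get_state();print(s["time"],s["width"],s["gripper_force"],s["contact_force"])
if .010<s["width"]<.019:
    for t in np.r_[np.arange(.2,1.3,.2),1.36]:
        ctrl.movep(p(.085),q(f0+t)); s=get_state()
        print(round(t,2),s["time"],np.round(s["contact_force"],1),np.round(s["wrist_torque"],2),round(s["width"],4))
        if np.linalg.norm(s["contact_force"])>35: break
E
```

```text
21.7583 [ 0.77482851 -0.1998798   0.13840048]
22.4083 0.013430845859547907 35.01527667045593 [-1.56347139  0.00637374  3.0412074 ]
0.2 22.6917 [-3.8 -0.1  3. ] [-0.1   0.65  0.02] 0.0137
0.4 22.975 [-5.9 -0.5  3.2] [-0.16  1.06 -0.01] 0.0132
0.6 23.2583 [-6.7 -1.3  2.8] [-0.19  1.26  0.04] 0.0132
0.8 23.5417 [-7.6 -1.3  2.8] [-0.3   1.36  0.08] 0.0133
1.0 23.825 [-8.3 -2.5  3.1] [-0.42  1.49  0.13] 0.0134
1.2 24.1083 [-7.7 -3.5  3. ] [-0.52  1.64  0.07] 0.0135
1.36 24.3667 [-8.7 -4.2  3.7] [-0.72  1.67  0.04] 0.0134
```

```bash
python3 - <<'E'
from h import *
c=np.array([.5862,-.0890])
ctrl.pause(.3)
for d in (.03,.07,.11,.128,.133,.138):
    ctrl.movel(np.r_[c-d*Y,.085],max_speed=.08); s=get_state()
    print(d,s["time"],np.round(s["contact_force"],1),round(s["width"],4))
    if np.linalg.norm(s["contact_force"])>35: break
ctrl.pause(.4)
ctrl.ungrasp()
ctrl.movel(np.r_[c-d*Y,.17],max_speed=.15)
ctrl.movel(np.r_[c-d*Y-.12*X,.23],max_speed=.2)
im,dd,P=wcloud();t,_=vision.grab_frame("top")
cv2.imwrite("pics/end.png",cv2.resize(np.hstack([im,t]),(800,300)))
for r in models.masks_of("wrist","handle_bar")[:2]:
    k=r["mask"]&(dd>0)&(P[...,2]>.125);b=(P[k][:,:2]*1000).astype(np.float32)
    if len(b)>5: print(r["p"],np.median(P[k],0),cv2.minAreaRect(b),np.median(-(P[k][:,:2]-c)@Y))
print(get_state()["time"],get_state()["contact_force"])
E
```

```text
0.03 25.1917 [-9.  -1.2  3. ] 0.0132
0.07 25.8417 [-8.3 -1.8  3.1] 0.0133
0.11 26.4917 [-8.7 -1.4  2.6] 0.0132
0.128 26.8667 [-8.7 -0.4  2.6] 0.013
0.133 27.1167 [-9.2  0.4  3.7] 0.0137
0.138 27.3667 [-8.1 -0.2  2.7] 0.0136
0.55 [ 0.56957595 -0.22596767  0.13878003] ((575.3936767578125, -227.06724548339844), (14.116522789001465, 94.8213119506836), 74.17562103271484) 0.13772046017606007
0.33 [ 0.56955517 -0.22595741  0.13879802] ((575.3927001953125, -227.07064819335938), (14.102225303649902, 94.82425689697266), 74.24959564208984) 0.1377064094562928
30.1417 [-0.7473285   0.22568845  0.11153016]
```

View pics/end.png

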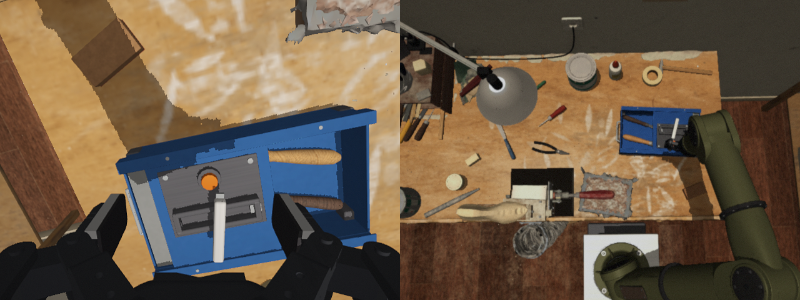

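The final view shows the cover over the deck, about 138 mm open, with the tools exposed. The bar stands out at wrist pixel (220,230 in the scaled view) and is turned about 78°. The gripper is clear and the bystanders are unmoved.

```bash
python3 -c "
from h import *
print(ticket.close_job())"
```

```text
the job is handed in; nothing more can be done
None
```

The tool box is open and the job is handed in (verdict not shown): the button was pressed, the T-handle is standing out and turned about 1.36 rad, the cover is slid about 138 mm of 140, and the gripper is clear with the bystanders unmoved.

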